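# Present the waisted test piece to the inspection camera

## Task

Draw the waisted steel test piece (the one narrowed on both sides at mid-length) out of the rack and hold it up in front of the inspection camera: the middle of its narrow part on the lens axis 100 mm in front of the lens, its broad face square to the lens, and its long side standing upright in the camera's picture, so leaning by as much as the camera is tilted down. Finish while still holding it there, motionless, in the gripper alone. Do not touch the camera or its stand, and leave the other two test pieces in their slots and the beaker and the bottle where they are.

Things in the scene. Friction and masses are not known exactly. Their poses are not given: they have to be found in the camera images.
- waisted: dog-bone steel test piece on end in a slot, 36 mm wide, 6 thick, 120 tall, 130-210 g. End blocks full width for 34 mm, then 4 mm steps (30, 24 mm wide) to a waist 18 wide, 36 long. Origin: centre of foot, 10 mm above the table; x thickness (face normal), y width, z length. Top 130 mm above the table; pinch the upper block by its narrow edges from above. Symmetric: either face or end serves
- waisted_mid (a point): centre of the waisted piece (middle of the narrow part), 60 mm above its foot, same axes as the piece
- straight: plain straight test piece, not wanted, stays in its slot: steel bar standing on end in one slot of the rack, 36 mm wide, 6 mm thick, 120 mm tall, about 160 g. Origin: centre of its foot; x is its thickness (normal of the broad face), y its width, z its length (up)
- notched: test piece with one notch (12 mm) in one edge at mid-length, not wanted, stays in its slot: steel bar standing on end in one slot of the rack, 36 mm wide, 6 mm thick, 120 mm tall, about 160 g. Origin: centre of its foot; x is its thickness (normal of the broad face), y its width, z its length (up)
- rack: fixed white plastic block, 60 x 270 x 40 mm (x, y, z), three slots 30 mm deep in a row along its y, 90 mm apart, the middle one at its centre; about 0.75 mm play each side; which piece stands in which slot varies. Origin: centre of its underside; the pieces stand square in it, broad faces along its x
- stand: fixed camera stand. Origin on the table; x points from its front (robot side) to the post, z up. Aluminium base plate 15 mm thick, from 60 mm before to 240 mm behind the origin, 160 wide; steel post 335 mm tall, 222 mm behind the origin. The camera pivots between two cheeks 190 mm behind the origin, 290 mm above the table
- lens (a point): centre of the camera's lens front, 90 mm from the pivot on the lens axis; axes as point focus. Camera: grey box 50 x 58 x 58 mm around the pivot, black barrel 40 mm in diameter (ring 45) towards the stand's front, tilted nose-down 0.15 to 0.55 rad, differently each time; it stays so
- focus (a point): working point of the camera, in empty air on the lens axis 100 mm in front of the lens (190 mm from the pivot). x points along the lens axis to the lens, y is level, to the left seen from the robot, z is upright in the picture (square to the axis, leaning to the robot by the camera's tilt)
- beaker: glass beaker, bystander, 72 mm diameter, 90 mm tall; origin at the centre of its underside
- bottle: white plastic bottle, bystander, 64 mm diameter, 160 mm tall; origin at the centre of its underside
There are look-alikes about, which are no part of the job. Leave any blue look-alike of the notched alone.

How it is judged:
On the way:
1. the waisted piece is out of the rack, held in the fingers (height (world z) of waisted above 0.06 m and contact force between waisted and the fingers above 1 N and contact force between waisted and rack below 0.1 N), for 0.2 s.
At the end, for the whole second after the job is handed in: Waist centre within 14 mm of the working point; face and length each within 0.17 rad of square and upright in the picture (either face or end); under 20 mm/s, held by the fingers alone. Other pieces in their slots (moved under 10 mm, tilt under 0.15 rad); beaker and bottle moved under 30 mm (distance between waisted_mid and focus below 0.014 m and angle between the x axis of waisted and the x axis of focus, either way round below 0.17 rad and angle between the z axis of waisted and the z axis of focus, either way round below 0.17 rad and linear speed of waisted below 0.02 m/s and contact force between waisted and the fingers above 1 N and contact force between waisted and rack below 0.1 N and contact force between waisted and stand below 0.1 N and distance of each of straight, notched from where it was at the start of the episode below 0.01 m and angle between each of straight, notched's own z axis and vertical below 0.15 rad and distance of each of beaker, bottle from where it was at the start of the episode below 0.03 m); the arm keeps its last pose, push and grip.
It fails at once if the camera or its stand is touched (over 1 N) (contact force between stand and anything else above 1 N).
It fails at once if another test piece is pulled from its slot or knocked (distance of any of straight, notched from where it was at the start of the episode above 0.015 m).
It fails at once if the beaker or the bottle is disturbed (distance of any of beaker, bottle from where it was at the start of the episode above 0.03 m).
It also fails if it takes over 42 s, if anything falls off the work surface, if the arm or the gripper's body presses on something with over 40 N, if the wrist force passes 120 N, or if a joint passes its speed limit or range.

## Robot

A 6-joint arm with a two-finger parallel gripper is mounted at the origin on the work surface. World frame = base frame: x ahead of the robot, y to its left, z up, the work surface at z = 0. Lengths are in m, angles in rad, forces in N, time in s.
With the tool pointing down it reaches from about 0.275 to 0.825 m from the base axis. Payload 4.9 kg.
Tool frame: the origin (TCP) lies midway between the tips of the shut fingers; the grasp point (between the pads) lies 19 mm behind it (grip_point_offset is the distance from the TCP to the grasp point, in m); z points along the fingers, y is the line along which they close (so a half turn about z gives the same grasp; the last joint's range is limited). The gripper opens to 85 mm and grips with 20 to 120 N. Pads are 22 mm wide; open, the fingers measure 114 mm over their backs; the gripper's body (76 mm by 85 mm) begins 54 mm behind the grasp point. The pads swing forward as they close: fully open they stand 13 mm farther back than shut.
Start: joints at [1.212, 0.326, -0.193, 1.052, 0, 1.437], TCP at [0.123, 0.536, 0.231] pointing down, gripper open.
Joint ranges: [-2.65, 2.65], [-0.97, 1.79], [-1.3, 1.35], [-1.93, 2.1], [-1.47, 1.37], [-3.14, 3.14]. Speed limits (rad/s): [2.57, 2.57, 3.14, 3.14, 3.14, 3.14].

## Interface

Orientations are given as a rotation vector (axis times angle).
In Python, from cell import * gives the robot as it stands. Calls block until the motion is done:
- movep(position, orientation): joint-space move of the TCP to a pose.
- move_l(position, velocity=0.15, rot=None, until_force=None): straight line of the TCP; rot=None keeps the orientation; velocity is the mean speed in m/s. With until_force (N) it stops when the force on the tool has changed by that much, and returns True; else False.
- set_joints(angles): joint-space move.
- let_go() and grab(newtons=None): open the fingers fully, or close them until they stop; newtons is the grip in N (None keeps the last).
- sleep(seconds).
- ik(position, orientation): joint angles nearest the present ones, or None.
- get_state(): the state.
- grab_frame(name): name is "scene" or "top" or "wrist"; returns a dict with "img" (400x640x3 uint8, red, green, blue), "fx", "fy", "cx", "cy" (pixels), "cam_to_world" (4x4, takes a point from camera to world coordinates); the wrist camera has in their place "T_tool_cam" (4x4, takes a point from camera to tool coordinates, whose origin is the TCP and whose axes are the flange's). Camera axes: x right, y down, z forward; pixel columns grow to the right and rows downward; lengths in m; the calibration is good to about 2 mm. A picture is of the moment at which its call begins: read the wrist's pose just before it. There is no depth.
A pose or a line that the arm cannot do raises MotionError and nothing moves.
- sign_off(): hands the job in; it is judged then, once.
Trained networks look in the newest picture that a camera, given by its name, has taken for a name from the list of things; names that differ only in an ending like _2 or _b are one class to them, and where a whole thing is asked for, a point or a joint stands for the part that bears it (a point fixed in the world has none). Each returns a list of dicts, best first, with "score" (0 to 1); they miss things now and then, are a little off and sometimes report something else, mostly with a low value. They report only what shows in the picture. A call takes as long as a camera call. They do not tell look-alikes from the thing itself.
- spot_in(camera, name): "centre" ([column, row] in pixels, amid what is visible of it).
- silhouettes(camera, name): "mask" (400x640 bool, what is visible of it) and "centre" ([column, row] in pixels, amid what is visible of it).
- tip_of(camera, name): "centre" ([column, row] in pixels: a listed point, or the origin of a listed thing).
The state is a dict: "clock": time; "q": joint angles; "joint_velocities": joint speeds; "tau": joint torques, N m; "position": TCP position; "eef_rot": TCP orientation; "contact_force": force on the tool from outside, world axes, zero at the start; "wrist_torque": the same for the moment, N m; "finger_gap": opening from 0.0 (shut) to 1.0 (fully open); "grasp_force": force on a finger pad.
Only numpy, scipy, OpenCV 4.12 (cv2) and the standard library are available. Lean on these libraries where they do the work, as an engineer would, in place of code of your own. Each camera call takes 0.05 s, during which the arm holds its last target. There are 200 camera calls.

## Working session

There is one attempt and no reset: what is moved stays moved. The work goes in short steps, each a Python script; the robot and the scene stay as the last script left them, time stands still between calls to the robot, and variables do not carry over. Pictures are saved under pics/ and viewed, at most 10 in all, crops included, and the job is handed in when it is done.

```bash
mkdir -p pics; ls; python3 - <<'E'
from cell import *
import cv2,numpy as np,pickle
out={}
for c in ("scene","top"):
    f=grab_frame(c); cv2.imwrite(f"pics/{c}0.png",f["img"][:,:,::-1]); out[c]=f
    print(c,f["fx"],f["cx"],f["cy"],np.round(f["cam_to_world"],3).tolist())
    for n in ("waisted","straight","notched","rack","stand","beaker","bottle"):
        print(n,[(np.round(d["centre"]).tolist(),round(d["score"],2)) for d in spot_in(c,n)][:4])
    for n in ("waisted","waisted_mid","lens","focus","stand","rack"):
        print("tip",n,[(np.round(d["centre"],1).tolist(),round(d["score"],2)) for d in tip_of(c,n)][:4])
pickle.dump(out,open("f0.pkl","wb"))
print(get_state()["clock"])
E
```

```text
pics
scene 501.4744765670674 321.5792465922731 196.60201438808346 [[-0.699, 0.574, -0.427, 1.351], [0.715, 0.567, -0.409, 0.771], [0.007, -0.591, -0.806, 1.689], [0.0, 0.0, 0.0, 1.0]]
waisted []
straight [([400.0, 254.0], 0.65)]
notched [([363.0, 256.0], 0.75)]
rack [([381.0, 250.0], 0.67)]
stand [([259.0, 192.0], 0.84), ([245.0, 144.0], 0.39)]
beaker [([435.0, 292.0], 0.6)]
bottle [([242.0, 144.0], 0.79)]
tip waisted [([364.0, 235.3], 0.63)]
tip waisted_mid [([362.0, 226.4], 0.61)]
tip lens [([261.3, 164.7], 0.78)]
tip focus []
tip stand [([290.2, 188.5], 0.57), ([398.1, 264.1], 0.45)]
tip rack [([378.0, 245.2], 0.58)]
top 444.64228406253795 315.78911657944275 205.931595767478 [[0.009, -0.988, 0.151, 0.313], [-1.0, -0.01, -0.003, -0.022], [0.004, -0.151, -0.989, 1.839], [0.0, 0.0, 0.0, 1.0]]
waisted []
straight [([224.0, 223.0], 0.61)]
notched [([250.0, 208.0], 0.52), ([248.0, 228.0], 0.39)]
rack [([250.0, 230.0], 0.85)]
stand [([368.0, 190.0], 0.79)]
beaker [([176.0, 225.0], 0.58), ([430.0, 220.0], 0.3), ([245.0, 226.0], 0.22)]
bottle [([431.0, 223.0], 0.64)]
tip waisted [([267.8, 227.2], 0.41)]
tip waisted_mid [([248.6, 230.7], 0.52), ([266.8, 229.3], 0.37), ([180.6, 227.0], 0.32)]
tip lens [([368.8, 181.4], 0.92)]
tip focus []
tip stand [([359.9, 216.1], 0.97)]
tip rack [([246.5, 227.9], 0.9), ([266.9, 229.9], 0.15)]
1.4
```

```bash
python3 - <<'E'
import cv2
a=cv2.imread("pics/scene0.png");b=cv2.imread("pics/top0.png")
cv2.imwrite("pics/s1.png",cv2.resize(a[90:330,180:500],(800,600),interpolation=cv2.INTER_CUBIC))
cv2.imwrite("pics/t1.png",cv2.resize(b[130:280,130:450],None,fx=2.5,fy=2.5,interpolation=cv2.INTER_CUBIC))
E
```

```text
(no output)
```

View pics/s1.png

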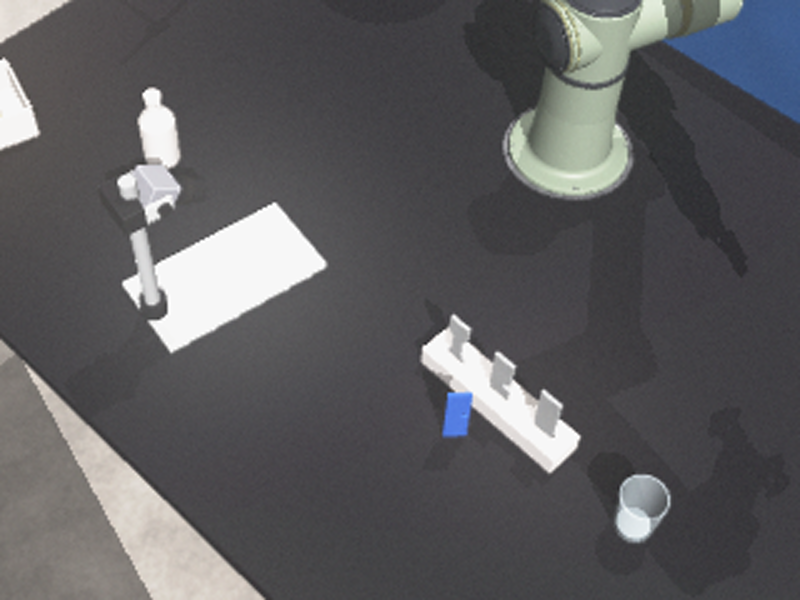

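View pics/t1.png

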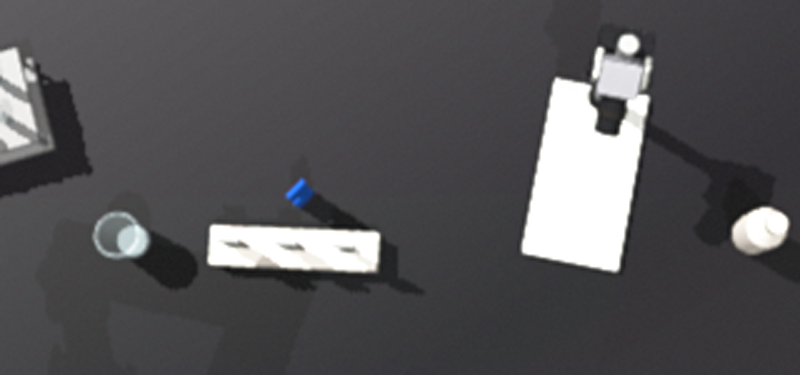

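The scene shows three steel plates in the rack at crop (458,335), (502,373) and (548,412), plus a blue look-alike beside the rack at (457,413), which is not wanted. The rack hides the narrow parts from above, so I need a low oblique view with the wrist camera to tell them apart. I'll do the rough geometry first.

```bash
cat > h.py <<'E'
import numpy as np,cv2
from scipy.spatial.transform import Rotation as R
from scipy.optimize import least_squares
def ray(f,uv,T=None):
    T=f["cam_to_world"] if T is None else T
    d=T[:3,:3]@np.array([(uv[0]-f["cx"])/f["fx"],(uv[1]-f["cy"])/f["fy"],1.]); return T[:3,3],d
def onz(f,uv,z,T=None):
    o,d=ray(f,uv,T); return o+d*(z-o[2])/d[2]
def proj(f,P,T=None):
    T=f["cam_to_world"] if T is None else T
    p=(np.atleast_2d(P)-T[:3,3])@T[:3,:3]
    return np.c_[f["fx"]*p[:,0]/p[:,2]+f["cx"],f["fy"]*p[:,1]/p[:,2]+f["cy"]]
def tri(rs):
    A=0;b=0
    for o,d in rs:
        d=d/np.linalg.norm(d);M=np.eye(3)-np.outer(d,d);A=A+M;b=b+M@o
    return np.linalg.solve(A,b)
def toolT(s):
    T=np.eye(4);T[:3,:3]=R.from_rotvec(s["eef_rot"]).as_matrix();T[:3,3]=s["position"];return T
E
python3 - <<'E'
from h import *; import pickle
from cell import *
f=pickle.load(open("f0.pkl","rb"));t=f["top"];s=f["scene"]
def white(f,box,z,thr=170):
    c0,c1,r0,r1=box; g=f["img"].min(2)>thr; m=np.zeros_like(g);m[r0:r1,c0:c1]=g[r0:r1,c0:c1]
    n,l,st,_=cv2.connectedComponentsWithStats(m.astype(np.uint8)); k=1+st[1:,4].argmax()
    r,c=np.nonzero(l==k); P=np.array([onz(f,(a,b),z)[:2] for a,b in zip(c,r)],np.float32)
    rc=cv2.minAreaRect(P); return np.round(rc[0],4),np.round(rc[1],4),round(rc[2],2),np.round(cv2.boxPoints(rc),3).tolist()
print("rack top",white(t,(205,295,212,245),.04)); print("rack scene",white(s,(330,420,210,290),.04))
print("base top",white(t,(330,395,160,245),.015)); print("base scene",white(s,(220,320,165,240),.015))
L=tri([ray(t,(368.8,181.4)),ray(s,(261.3,164.7))]);print("lens",L, proj(t,L),proj(s,L))
print("stand",onz(t,(359.9,216.1),0),"beaker",onz(t,(178,224),.04),"bottle",onz(t,(434,222),.08))
fw=grab_frame("wrist");print(fw["fx"],fw["cx"],fw["cy"],np.round(fw["T_tool_cam"],3).tolist())
print(R.from_rotvec(get_state()["eef_rot"]).as_matrix().round(2).tolist())
E
```

```text
rack top (array([0.491 , 0.2518]), array([0.2756, 0.0658]), 88.06, [[0.45399999618530273, 0.11500000208616257], [0.5189999938011169, 0.11299999803304672], [0.5289999842643738, 0.3880000114440918], [0.46299999952316284, 0.39100000262260437]])
rack scene (array([0.4966, 0.2571]), array([0.2795, 0.0849]), 88.02, [[0.4490000009536743, 0.11900000274181366], [0.5339999794960022, 0.11599999666213989], [0.5440000295639038, 0.39500001072883606], [0.45899999141693115, 0.39800000190734863]])
base top (array([ 0.6394, -0.2296]), array([0.1628, 0.3351]), 79.26, [[0.46000000834465027, -0.27799999713897705], [0.7889999747276306, -0.3409999907016754], [0.8190000057220459, -0.1809999942779541], [0.49000000953674316, -0.11800000071525574]])
base scene (array([ 0.6167, -0.2582]), array([0.2432, 0.3003]), 79.05, [[0.44600000977516174, -0.3490000069141388], [0.7409999966621399, -0.4059999883174896], [0.7870000004768372, -0.16699999570846558], [0.492000013589859, -0.10999999940395355]])
lens [ 0.64616685 -0.21678569  0.25844616] [[368.62157568 181.54544962]] [[261.07990152 164.65075435]]
stand [ 0.55311929 -0.21100394  0.        ] beaker [0.50826207 0.53272748 0.04      ] bottle [ 0.52189251 -0.49805807  0.08      ]
342.29212735163054 321.57862839851117 196.3146044164341 [[-0.0, -0.949, -0.314, 0.081], [1.0, -0.0, -0.001, -0.001], [0.001, -0.314, 0.949, -0.142], [0.0, 0.0, 0.0, 1.0]]
[[-0.97, 0.22, -0.0], [0.22, 0.97, -0.0], [0.0, -0.0, -1.0]]
```

```bash
cat >> h.py <<'E'
def camT_at(C,target):
    z=np.array(target)-C; z/=np.linalg.norm(z); x=np.cross(z,[0,0,1.]); x/=np.linalg.norm(x)
    T=np.eye(4);T[:3,:3]=np.c_[x,np.cross(z,x),z];T[:3,3]=C;return T
def look(target,az,el,d,Ttc):
    C=np.array(target)+d*np.array([np.cos(el)*np.cos(az),np.cos(el)*np.sin(az),np.sin(el)])
    T=camT_at(C,target)@np.linalg.inv(Ttc)
    return T[:3,3],R.from_matrix(T[:3,:3]).as_rotvec()
E
python3 - <<'E'
from h import *; from cell import *; import pickle
fw=grab_frame("wrist");X=fw["T_tool_cam"];np.save("X.npy",X)
for name,tg,azs in (("rack",[.49,.25,.08],(3.14,3.5,2.8)),("stand",[.66,-.22,.25],(3.14,2.6,2.2,1.9,3.6,4.0))):
  for az in azs:
    for el in (.3,.5,.7,.9):
      for d in (.3,.38):
        p,r=look(tg,az,el,d,X);q=ik(p,r)
        if q is not None: print(name,az,el,d,np.round(p,2),np.round(q,2))
E
```

```text
rack 3.14 0.9 0.38 [0.33 0.25 0.23] [ 0.99 -0.13 -1.23 -0.22 -0.78 -2.44]
rack 2.8 0.3 0.38 [0.28 0.32 0.11] [ 1.4   1.19 -0.41  1.66 -1.4   0.11]
rack 2.8 0.5 0.3 [0.36 0.3  0.12] [ 1.19  0.71 -0.94 -0.29 -1.39 -1.78]
rack 2.8 0.5 0.38 [0.29 0.32 0.16] [ 1.36  0.73 -0.66  0.82 -1.35 -0.92]
rack 2.8 0.7 0.3 [0.37 0.29 0.15] [ 1.12  0.49 -0.95 -0.12 -1.18 -1.85]
rack 2.8 0.7 0.38 [0.31 0.31 0.2 ] [ 1.28  0.42 -0.78  0.49 -1.19 -1.44]
rack 2.8 0.9 0.3 [0.38 0.29 0.17] [ 1.01  0.29 -0.91  0.05 -0.96 -1.95]
rack 2.8 0.9 0.38 [0.34 0.3  0.23] [ 1.14  0.19 -0.79  0.45 -0.98 -1.74]
stand 3.14 0.7 0.3 [ 0.53 -0.22  0.32] [-0.94 -0.03 -1.13 -0.5   0.85  2.67]
stand 3.14 0.7 0.38 [ 0.47 -0.22  0.37] [-1.12 -0.26 -1.07 -0.08  0.98  2.5 ]
stand 3.14 0.9 0.3 [ 0.55 -0.22  0.34] [-0.84 -0.12 -0.88  0.01  0.67  2.59]
stand 3.14 0.9 0.38 [ 0.5  -0.22  0.4 ] [-0.96 -0.27 -0.8   0.32  0.75  2.48]
stand 2.6 0.7 0.3 [ 0.55 -0.16  0.32] [-0.27 -0.04 -1.23 -0.8  -0.25 -3.04]
stand 2.6 0.7 0.38 [ 0.5  -0.12  0.37] [-0.2  -0.34 -1.22 -0.48 -0.31 -3.01]
stand 2.6 0.9 0.3 [ 0.56 -0.16  0.34] [-0.31 -0.17 -0.9
[... 1157 characters left out ...]
 1.32  0.79]
stand 3.6 0.7 0.3 [ 0.55 -0.28  0.32] [-1.09  0.32 -0.5   0.69  1.19  1.64]
stand 3.6 0.7 0.38 [ 0.49 -0.3   0.37] [-1.21  0.32 -0.36  1.13  1.18  1.3 ]
stand 3.6 0.9 0.3 [ 0.56 -0.27  0.34] [-1.    0.24 -0.4   0.76  0.98  1.77]
stand 3.6 0.9 0.38 [ 0.52 -0.29  0.4 ] [-1.1   0.2  -0.27  1.08  0.99  1.59]
stand 4.0 0.5 0.3 [ 0.57 -0.32  0.29] [-1.08  0.95  0.25  1.97  1.16  0.43]
stand 4.0 0.7 0.3 [ 0.58 -0.32  0.32] [-1.04  0.77  0.2   1.69  1.07  0.82]
stand 4.0 0.7 0.38 [ 0.54 -0.36  0.37] [-1.13  0.79  0.36  1.93  1.01  0.7 ]
stand 4.0 0.9 0.3 [ 0.59 -0.31  0.34] [-0.98  0.63  0.19  1.52  0.94  1.11]
stand 4.0 0.9 0.38 [ 0.56 -0.34  0.4 ] [-1.05  0.64  0.37  1.77  0.91  1.  ]
```

```bash
cat >> h.py <<'E'
def shot(tag,tg,az,el,d,names=()):
    import cell,pickle
    X=np.load("X.npy");p,r=look(tg,az,el,d,X);cell.movep(p,r);cell.sleep(.3)
    s=cell.get_state();f=cell.grab_frame("wrist");f["cam_to_world"]=toolT(s)@f["T_tool_cam"]
    f["spots"]={n:[(np.round(e["centre"],1).tolist(),round(e["score"],2)) for e in (cell.spot_in("wrist",n[1:]) if n[0]=="*" else cell.tip_of("wrist",n))][:4] for n in names}
    pickle.dump(f,open(tag+".pkl","wb"));cv2.imwrite(f"pics/{tag}.png",f["img"][:,:,::-1])
    print(tag,s["clock"],f["spots"]);return f
E
python3 - <<'E'
from h import *
shot("w1",[.49,.25,.08],2.8,.7,.38,("*waisted","*straight","*notched","waisted","waisted_mid","straight","notched","rack"))
E
```

```text
w1 4.2417 {'*waisted': [([392.6, 170.6], 0.65)], '*straight': [([237.1, 203.2], 0.72), ([539.3, 134.8], 0.43)], '*notched': [([304.4, 144.4], 0.76), ([319.1, 188.5], 0.56)], 'waisted': [], 'waisted_mid': [([388.7, 191.1], 0.62)], 'straight': [], 'notched': [([309.6, 201.5], 0.98), ([320.7, 238.4], 0.75), ([319.9, 244.4], 0.66), ([568.2, 160.6], 0.23)], 'rack': [([319.7, 244.0], 0.98)]}
```

View pics/w1.png

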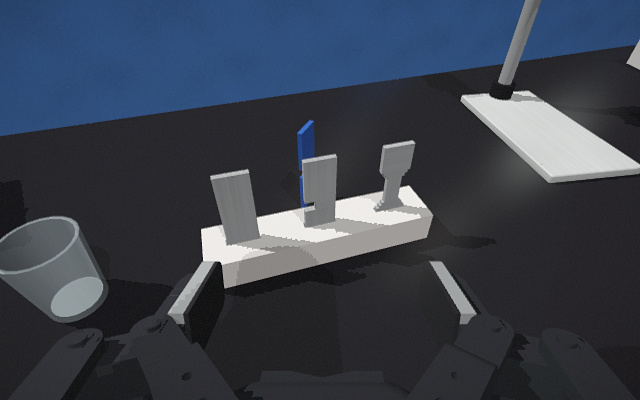

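The rack holds, left to right, the straight piece (237,205), the notched piece (320,190, notch on its left edge) and one narrowed on both sides (397,175). The blue plate at (306,160) stands behind the rack. The right one fits "waisted", so I'll confirm it in a crop.

```bash
python3 - <<'E'
from h import *; import pickle
a=cv2.imread("pics/w1.png");cv2.imwrite("pics/w1c.png",cv2.resize(a[130:290,195:445],(800,512),interpolation=cv2.INTER_CUBIC))
f=pickle.load(open("w1.pkl","rb"))
# predicted rack from top: fit shown against prediction
for cx,cy,yaw in ((.491,.252,-.034),):
    u=np.array([np.cos(yaw),np.sin(yaw)]);v=np.array([-np.sin(yaw),np.cos(yaw)])
    P=[np.r_[np.array([cx,cy])+sx*.03*u+sy*.135*v,.04] for sx in(-1,1) for sy in(-1,1)]
    print(proj(f,P).round(1).tolist())
    print("waisted top mid pred",proj(f,np.r_[np.array([cx,cy])-.09*v,.13]), "meas",onz(f,(398,144),.13))
E
```

```text
[[431.6, 214.8], [201.5, 269.1], [407.5, 185.6], [199.1, 229.3]]
waisted top mid pred [[397.27043664 144.2582114 ]] meas [0.48814543 0.1610474  0.13      ]
```

View pics/w1c.png

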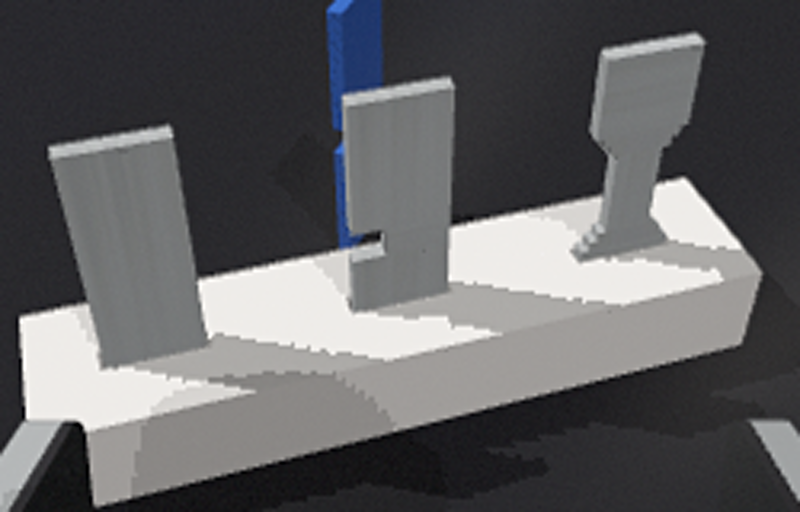

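Crop confirms it: the right-hand piece at wrist pixel (397,175) has both edges stepped in, so it is the waisted one. Its top centre is measured at (0.488, 0.161), within 2 mm of the slot predicted from the top camera. Next, two views of the camera stand.

```bash
python3 - <<'E'
from h import *
shot("v1",[.67,-.22,.22],1.9,.7,.38,("lens","stand","focus"))
shot("v2",[.67,-.22,.22],2.6,.9,.38,("lens","stand","focus"))
a=cv2.imread("pics/v1.png");b=cv2.imread("pics/v2.png")
cv2.imwrite("pics/v12.png",np.vstack([a[:300],b[:300]]))
E
```

```text
v1 6.75 {'lens': [([347.0, 172.4], 0.63)], 'stand': [([411.7, 342.1], 0.69)], 'focus': []}
v2 8.4167 {'lens': [([341.4, 193.0], 0.95)], 'stand': [([368.6, 365.7], 0.95)], 'focus': []}
```

View pics/v12.png

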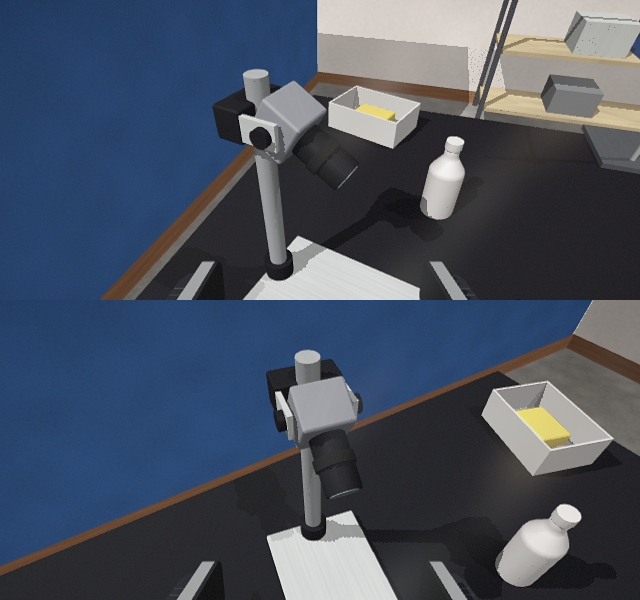

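```bash
cat > fit.py <<'E'
from h import *; import pickle
f0=pickle.load(open("f0.pkl","rb"));F={"t":f0["top"],"s":f0["scene"],"a":pickle.load(open("v1.pkl","rb")),"b":pickle.load(open("v2.pkl","rb"))}
S=np.array
obs=[("t","L",(368.8,181.4),1),("s","L",(261.3,164.7),1),("a","L",(346,172.5),1),("b","L",(342.5,193),1),
 ("t","O",(359.9,216.1),.5),("a","O",(411.7,342.1),.3),("b","O",(368.6,365.7),.5),
 ("a","P",(256.5,74),1),("b","P",(308,56.5),1)]
def frame(p):
    x,y,w,t=p;ux=S([np.cos(w),np.sin(w),0]);uz=S([0,0,1.]);O=S([x,y,0.]);ax=np.cos(t)*-ux-np.sin(t)*uz
    piv=O+.19*ux+.29*uz
    return O,ux,ax,piv
def pt(p,k):
    O,ux,ax,piv=frame(p)
    return {"O":O,"L":piv+.09*ax,"P":O+.222*ux+S([0,0,.335])}[k]
def res(p):
    r=[w*F[c]["fx"]/342*0+w*(proj(F[c],pt(p,k))[0]-uv) for c,k,uv,w in obs]
    return np.r_[np.ravel(r),(p[2]+.19)/.01]
s=least_squares(res,[.535,-.21,-.19,.45],loss="soft_l1");p=s.x
if __name__=="__main__":
    print("stand",p.round(4));
    for o in obs: print(o[0],o[1],(proj(F[o[0]],pt(p,o[1]))[0]-o[2]).round(1))
    O,ux,ax,piv=frame(p);print("focus",piv+.19*ax,"lens",piv+.09*ax)
    print("tri lens",tri([ray(F[c],uv) for c,k,uv,w in obs if k=="L"]),"tri ab",tri([ray(F[c],uv) for c,k,uv,w in obs if k=="L" and c in "ab"]))
np.save("stand.npy",p)
E
python3 fit.py
```

```text
stand [ 0.534  -0.21   -0.1992  0.5269]
t L [3.6 1.5]
s L [-2.2 -0.2]
a L [1.  4.1]
b L [1.  0.2]
t O [-0.2  4.6]
a O [-1.9 -1.4]
b O [-4.  -2.8]
a P [-0.8 -0.5]
b P [-0.6  0. ]
focus [ 0.55924116 -0.21509178  0.19445129] lens [ 0.64396734 -0.23219477  0.24474009]
tri lens [ 0.64302132 -0.22184742  0.2548217 ] tri ab [ 0.64346266 -0.2299723   0.24991644]
```

```bash
python3 - <<'E'
from fit import *
tiles=[]
for c,(r0,r1,c0,c1) in (("a",(60,210,205,375)),("b",(45,210,255,375))):
    im0=np.ascontiguousarray(F[c]["img"][:,:,::-1]);row=[]
    im0=cv2.convertScaleAbs(im0,alpha=1.8,beta=20)
    for t in (.45,.53):
        k=4 if c=="a" else 3.5
        im=cv2.resize(im0[r0:r1,c0:c1],None,fx=k*.55,fy=k*.55,interpolation=cv2.INTER_CUBIC);K=k*.55
        q=p.copy();q[3]=t;O,ux,ax,piv=frame(q);uy=np.cross([0,0,1],ux);uz=np.cross(-ax,uy)*1.; 
        def draw(P,col,closed=True):
            uv=((proj(F[c],P)-[c0,r0]+.5)*K*8).astype(int);cv2.polylines(im,[uv.reshape(-1,1,2)],closed,col,1,cv2.LINE_AA,3)
        th=np.linspace(0,2*np.pi,60)
        for d,r,col in ((.09,.020,(0,255,255)),(.09,.0225,(0,255,0)),(.03,.02,(0,128,255))):
            draw([piv+d*ax+r*(np.cos(a)*uy+np.sin(a)*uz) for a in th],col)
        for s in(-.025,.025): draw([piv+s*ax+a*uy+b*uz for a,b in((-.029,-.029),(.029,-.029),(.029,.029),(-.029,.029))],(0,0,255))
        row.append(im)
    tiles.append(np.hstack(row))
w=max(t.shape[1] for t in tiles);tiles=[cv2.copyMakeBorder(t,0,0,0,w-t.shape[1],0) for t in tiles]
o=np.vstack(tiles);print(o.shape);cv2.imwrite("pics/ov.png",o[:600,:800])
E
```

```text
(648, 748, 3)
```

View pics/ov.png

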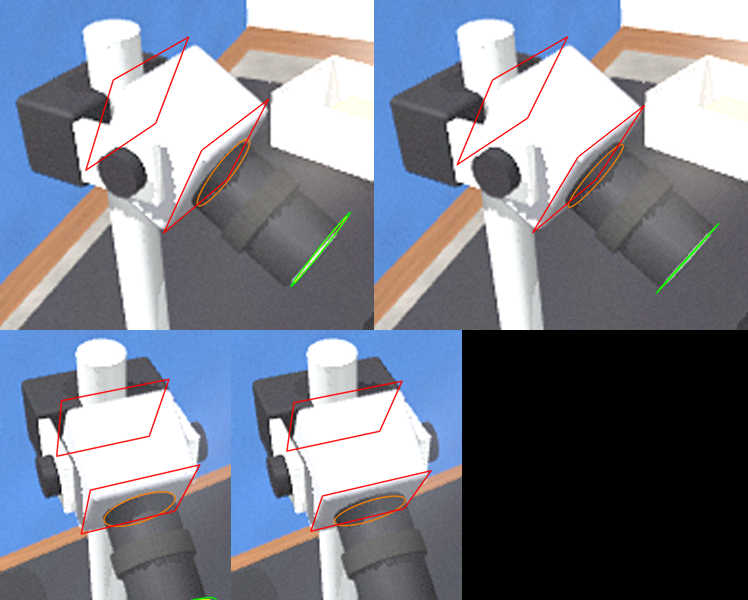

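```bash
python3 - <<'E'
from fit import *
from scipy.ndimage import map_coordinates,gaussian_filter
th=np.linspace(0,2*np.pi,120)
G={}
for c in "ab":
    g=np.log(F[c]["img"].astype(float).sum(2)+15);g=gaussian_filter(g,.8);G[c]=(np.gradient(g,axis=1),np.gradient(g,axis=0))
def score(c,t,rear,r=.02):
    q=p.copy();q[3]=t;O,ux,ax,piv=frame(q);uy=np.cross([0,0,1],ux);uz=np.cross(-ax,uy)
    ci=lambda d:proj(F[c],[piv+d*ax+r*(np.cos(a)*uy+np.sin(a)*uz) for a in th])
    H=cv2.convexHull(np.r_[ci(rear),ci(.09)].astype(np.float32))[:,0]
    P=[];N=[]
    for i in range(len(H)):
        a,b=H[i],H[(i+1)%len(H)];L=np.hypot(*(b-a));n=max(1,int(L*2))
        for k in range(n): P.append(a+(b-a)*(k+.5)/n);N.append(S([b[1]-a[1],a[0]-b[0]])/max(L,1e-6)*L/n)
    P=S(P);N=S(N)
    m=proj(F[c],[piv+(rear+.004)*ax])[0];e=proj(F[c],[piv+.09*ax])[0]
    keep=(P-m)@(e-m)>0;P=P[keep];N=N[keep]
    best=(-9,)
    for du in np.arange(-5,5.1,.5):
        for dv in np.arange(-5,5.1,.5):
            xy=[P[:,1]+dv,P[:,0]+du];gx=map_coordinates(G[c][0],xy,order=1);gy=map_coordinates(G[c][1],xy,order=1)
            s=abs(gx*N[:,0]+gy*N[:,1]).sum()/np.linalg.norm(N,axis=1).sum()
            if s>best[0]:best=(s,du,dv)
    return best
for t in np.arange(.15,.66,.05):
    print(round(t,2),*[ (c,np.round(score(c,t,.066),3).tolist()) for c in "ab"])
E
```

```text
0.15 ('a', [0.168, -2.0, 3.5]) ('b', [0.102, -5.0, 2.5])
0.2 ('a', [0.159, -0.5, 0.5]) ('b', [0.114, -5.0, 1.0])
0.25 ('a', [0.144, 2.0, -2.5]) ('b', [0.131, -5.0, -2.0])
0.3 ('a', [0.133, 4.0, -5.0]) ('b', [0.138, -5.0, -2.5])
0.35 ('a', [0.102, -4.0, 4.5]) ('b', [0.155, -5.0, -3.0])
0.4 ('a', [0.121, -4.0, 5.0]) ('b', [0.171, -3.5, -3.5])
0.45 ('a', [0.14, -2.0, 4.0]) ('b', [0.182, -2.5, -4.0])
0.5 ('a', [0.159, 0.0, 2.0]) ('b', [0.191, -1.5, -4.0])
0.55 ('a', [0.163, 1.5, 0.0]) ('b', [0.193, 0.0, -4.0])
0.6 ('a', [0.148, 3.0, -2.5]) ('b', [0.192, 1.0, -3.5])
0.65 ('a', [0.134, 4.5, -4.5]) ('b', [0.182, 2.0, -3.5])
```

```bash
cat > plan.py <<'E'
from fit import *; from cell import *
t=.53;q=p.copy();q[3]=t;O,ux,ax,piv=frame(q);L=piv+.09*ax
Lm=tri([ray(F["a"],proj(F["a"],L)[0]+[1,.5]),ray(F["b"],proj(F["b"],L)[0]+[-.5,-4])])
foc=(L+Lm)/2+.1*ax
uy=np.cross([0,0,1],ux);fz=np.cross(-ax,uy)   # focus axes x=-ax,y=uy,z=fz
# tool: z=-fz, x toward robot side (=ax), y = z x x
Rt=np.c_[ax,np.cross(-fz,ax),-fz];rf=R.from_matrix(Rt).as_rotvec()
w=-.034;rx=S([-np.cos(w),-np.sin(w),0]);rz=S([0,0,-1.])
rg=R.from_matrix(np.c_[rx,np.cross(rz,rx),rz]).as_rotvec()
gx=S([.4885,.1615])
E
python3 - <<'E'
from plan import *
print("L",L,"Lm",Lm,"foc",foc,"fz",fz)
print("now",np.round(get_state()["q"],2))
for n,P,r in (("pre",[*gx,.25],rg),("grasp",[*gx,.09],rg),("lift",[*gx,.30],rg),("fin",foc+fz*.03,rf),("back",foc+fz*.03+ax*.1+S([0,0,.1]),rf)):
    j=ik(P,r);print(n,np.round(P,3),None if j is None else np.round(j,2))
E
```

```text
L [ 0.6441036  -0.23222228  0.244502  ] Lm [ 0.64459026 -0.23210804  0.24644926] foc [ 0.55977215 -0.21509273  0.1949223 ] fz [-0.495538    0.10003026  0.86280707]
now [-0.26 -0.29 -0.96 -0.06 -0.24 -2.98]
pre [0.488 0.162 0.25 ] [ 0.18  0.25 -0.25  1.07  0.    0.21]
grasp [0.488 0.162 0.09 ] [ 0.18  0.41 -0.48  0.69  0.    0.21]
lift [0.488 0.162 0.3  ] [ 0.18  0.22 -0.16  1.19  0.    0.21]
fin [ 0.545 -0.212  0.221] [-0.6   0.08 -0.7   0.3   0.2  -0.35]
back [ 0.46  -0.195  0.27 ] [-0.7  -0.15 -0.77  0.48  0.25 -0.44]
```

```bash
python3 - <<'E'
from plan import *
movep(S([*gx,.22]),rg)
hit=move_l(S([*gx,.09]),.12,until_force=8)
print("hit",hit)
if not hit:
    grab(70)
    s=get_state();print(s["clock"],s["position"],s["finger_gap"],s["grasp_force"],s["contact_force"])
    f=grab_frame("wrist");f["cam_to_world"]=toolT(s)@f["T_tool_cam"];cv2.imwrite("pics/g1.png",f["img"][:,:,::-1])
E
```

```text
hit False
13.0667 [0.48885506 0.16148916 0.09051199] 0.4073894270827521 69.33168411254883 [-0.56206986 -0.61713795  4.54481435]
```

View pics/g1.png

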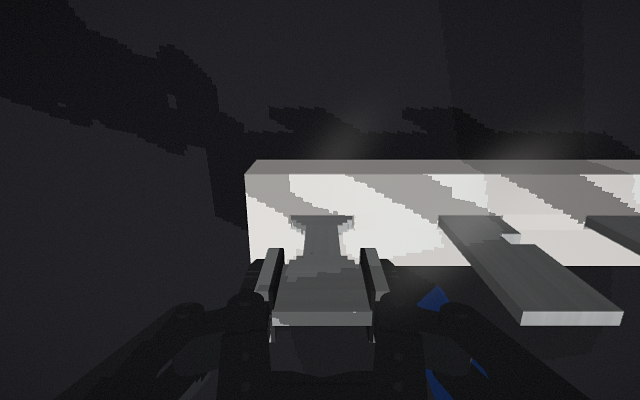

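The waisted piece sits between the pads (about 320,285). The notched piece (560,280) and the blue plate are untouched. Lifting now.

```bash
python3 - <<'E'
from plan import *
move_l(S([*gx,.28]),.15); sleep(.3)
s=get_state();print(s["clock"],s["finger_gap"],s["grasp_force"],np.round(s["contact_force"],2))
tf=foc+fz*.0205
movep(tf+ax*.1+S([0,0,.08]),rf)
s=get_state();print(s["clock"],s["position"],s["finger_gap"],s["grasp_force"])
move_l(tf,.08); sleep(.5)
s=get_state();print(s["clock"],s["position"]-tf,s["finger_gap"],s["grasp_force"],np.round(s["contact_force"],2))
import pickle
f=grab_frame("wrist");f["cam_to_world"]=toolT(s)@f["T_tool_cam"];cv2.imwrite("pics/e_w.png",f["img"][:,:,::-1])
for c in("scene","top"):
    g=grab_frame(c);cv2.imwrite(f"pics/e_{c}.png",g["img"][:,:,::-1])
    mid=tf-fz*.0205
    print(c,"pred mid",proj(g,mid)[0],[(np.round(e["centre"],1).tolist(),round(e["score"],2)) for e in tip_of(c,"waisted_mid")][:3],"focus",[(np.round(e["centre"],1).tolist(),round(e["score"],2)) for e in tip_of(c,"focus")][:2],"foot",proj(g,mid-fz*.06)[0],[(np.round(e["centre"],1).tolist(),round(e["score"],2)) for e in tip_of(c,"waisted")][:3])
a=cv2.imread("pics/e_w.png");b=cv2.imread("pics/e_scene.png")[90:240,200:380];d=cv2.imread("pics/e_top.png")[130:260,310:450]
b=cv2.resize(b,(400,333),interpolation=cv2.INTER_CUBIC);d=cv2.resize(d,(358,333),interpolation=cv2.INTER_CUBIC)
a=cv2.resize(a[:,100:540],None,fx=.6,fy=.6);o=np.zeros((600,758,3),np.uint8);o[:240,:264]=a;o[240:573,:400]=b;o[240:573,400:]=d
cv2.imwrite("pics/end.png",o)
E
```

```text
14.8333 0.4091895602477756 69.79878544807434 [-0.75 -0.27 -1.29]
16.1833 [ 0.46554321 -0.19563539  0.24243328] 0.40951718218255034 69.81781482696533
17.975 [-3.97525520e-05 -3.25841045e-05  5.33674739e-05] 0.40666441414411164 69.81698870658875 [ 0.3  -0.41 -1.66]
scene pred mid [279.54806485 163.2447752 ] [] focus [] foot [273.76106018 175.00423887] [([272.0, 174.6], 0.73)]
top pred mid [366.30460244 207.66121144] [([366.0, 208.2], 0.46)] focus [] foot [366.2378503  202.03940909] [([366.1, 202.3], 0.68)]
```

View pics/end.png

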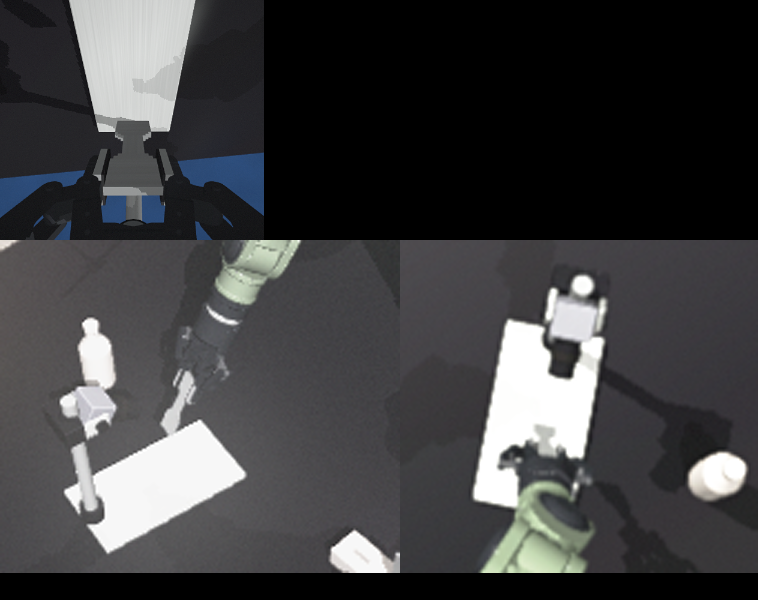

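The final view shows the piece held straight in the pads, leaning in front of the lens. Detected foot (scene 272,175; top 366,202) and waist (top 366,208) lie within 2 px of prediction, and the barrel tip in the top picture agrees with the fit. Handing in.

```bash
python3 -c "
from cell import *
print(sign_off(), get_state()['clock'])"
```

```text
the job is handed in; nothing more can be done
the job is handed in; nothing more can be done
```

The waisted piece is out of the rack and held still in the gripper at the camera's estimated working point. It leans to match a camera tilt I measured as about 0.53 rad, the job is handed in, and no verdict came back.

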